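Set out the disc inspection bench

ROBOT

A 7-joint arm with a two-finger parallel gripper is mounted at the origin on the work surface. World frame = base frame: x ahead of the robot, y to its left, z up, the work surface at z = 0. Lengths are in m, angles in rad, forces in N, time in s.
With the tool pointing down it reaches from about 0.35 to 0.9 m from the base axis. Payload 8.1 kg.
Tool frame: the origin (TCP) lies at the very end of the fingers, on their centre line; the grasp point (between the pads) lies grip_point_offset behind it (grip_point_offset is the distance from the TCP to the grasp point, in m); z points along the fingers, y is the direction in which the jaws open and shut (so a half turn about z gives the same grasp; the last joint's range is limited). The gripper opens to 92 mm and grips with 3 to 60 N. Pads are 19 mm wide; open, the fingers measure 130 mm over their backs; the gripper's body (75 mm by 190 mm) begins 47 mm behind the grasp point.
Start: joints at [1.159, 0.434, 0.025, 1.573, -0.012, 1.134, -0.075], TCP at [0.19, -0.595, 0.227] pointing down, gripper open.
Joint ranges: [-2.62, 2.62], [-0.44, 2.09], [-1.27, 1.32], [0.08, 2.57], [-1.32, 4.46], [0.12, 2], [-2.74, 2.74]. Speed limits (rad/s): [2.22, 2.22, 3.01, 3.01, 3.14, 3.14, 3.14].

INTERFACE

Orientations are given as a rotation vector (axis times angle).
In Python, from cell import * gives the robot as it stands.
- The arm moves only by the tool drive_tool, never from a script. Its argument "increments" is a list of rows, each an object of numbers: "grip": the gripper's target within -1 to 1 (shut at 1, half-way at 0, fully open at -1); "tx", "ty", "tz": the shift along the world's x, y, z normalised to -1 to 1, where 1 is 400 mm; "turn": the turn about the world's z normalised to -1 to 1, where 1 is 60 degrees. In form: [{"grip": .., "tx": .., "ty": .., "tz": .., "turn": ..}, ...]. A call has 1 to 20 rows; each row is the pose to reach, as a shift and turn from the pose measured when the call began; what a row does not reach only later rows make up. A row lasts 1/10 s, in which the tool goes at most 50 mm and 8.59 degrees, less where a joint would pass 70% of its speed; a pose out of reach is approached as far as the arm can. A call with a number of a shift or a turn outside -1 to 1 is refused whole. A call with a gripper value outside its range is refused whole. The fingers move at their own pace and stop on an object; "newtons" is the grip in N (left out, the last holds). Time passes only in rows, so rows that repeat a pose let the fingers close. It gives the time, the measured TCP pose, the force and the opening at its end, in the units of the state.
- observe(): the state, without advancing time (a new reading comes with each control period).
- get_image(name): name is "scene" or "top" or "wrist"; returns the picture (480x640x3 uint8, red, green, blue); there is no depth.
- camera_info(name): a dict with "fx", "fy", "cx", "cy" (pixels), "eye" and "rotation" of the camera in the world; the wrist camera has in their place "hand_eye" (4x4, takes a point from camera to tool coordinates, whose origin is the TCP and whose axes are the flange's). Camera axes: x right, y down, z forward; pixel columns grow to the right and rows downward; lengths in m; the calibration is good to about 2 mm. A picture is of the moment at which its call begins: read the wrist's pose just before it. camera_info takes no time and is no camera call.
- sign_off(): hands the job in, once; it reports no verdict.
The state is a dict: "clock": time; "joints": joint angles; "dq": joint speeds; "joint_efforts": joint torques, N m; "position": TCP position; "ee_rot": TCP orientation; "force": force on the tool from outside, world axes, zero at the start; "ft_torque": the same for the moment, N m; "width": opening from 0.0 (shut) to 1.0 (fully open).
Only numpy, scipy, OpenCV 4.12 (cv2) and the standard library are available. Lean on these libraries where they do the work, as an engineer would, in place of code of your own. Each camera call takes 0.05 s, during which the arm holds its last target. There are 200 camera calls.

TASK

Get the bench ready for inspecting a disc: lower the record weight gently over the spindle of the small deck and put the round spirit level centrally on top of it. On the rubber mat, stand the jar midway between the two storage tubs, in line with them, and stand the loupe straight in front of the taller tub, on the robot's side and square to the row of tubs, with a gap of about 40 mm between them. Leave the tubs, the brush and the small case where they are.

Things in the scene. Friction and masses are not known exactly. Their poses are not given: they have to be found in the camera images.
- puck_center (a point): Record weight: plain bright-steel cylinder with a dark disc on top, 56 mm diameter, 32 mm high, about 0.3 kg. Underside has a blind bore 24 mm wide and 22 mm deep on its axis that goes over the deck's spindle. The point is its centre, 16 mm above its underside; z is up along its axis.
- level_center (a point): Round spirit level: low aluminium disc with a green glass window on top, 38 mm diameter, 18 mm high, about 50 g. The point is its centre, 9 mm above its underside; z up.
- jar_center (a point): Jar: amber glass with a paper band and a white screw lid. Body 44 mm diameter and 44 mm high, lid 37 mm diameter above it, 62 mm high in all, about 0.12 kg. The point is half-way up, 31 mm above its underside; z up.
- loupe_center (a point): Loupe: black upright cylinder with a grey foot, a thin steel band and a glass top, 40 mm diameter, 44 mm high, about 60 g. The point is its centre, 22 mm above its underside; z up.
- deck: Small grey record deck, fixed: plinth 210 x 210 mm, 30 mm high, with a black 175 mm disc with a paper label lying on it, centred, its top 42 mm above the bench. In the middle a steel spindle 7 mm in diameter rises 14 mm above the disc. A thin tonearm rests along the plinth's -y edge, up to 56 mm above the bench. Origin: centre of the plinth's underside, on the spindle's axis; z up.
- mat: Dark rubber mat, fixed, 200 (x) by 280 (y) mm, 3 mm thick. Origin: centre of its underside. Its x axis points away from the robot (turned by up to about 10 degrees). The two tubs stand on it in a row along its y axis, 40 mm behind (+x) its centre and 95 mm to either side.
- tub_tall: Taller storage tub: cardboard cylinder with a paper band and dark brown lid, 60 mm diameter, 110 mm high, loose, 0.35 kg; on either end of the row on the mat. Origin: centre of its underside.
- tub_short: Shorter storage tub: like the taller one but 70 mm high; at the other end of the row, 190 mm from it between centres. Origin: centre of its underside.
- brush: Bystander: brush with a wooden handle, 160 mm long, lying on the bench at one side along its x axis. Origin: about the middle of its underside.
- case: Bystander: small flat grey plastic case, 70 x 50 x 22 mm, on the bench at the other side. Origin: centre of its underside.
Not all that is in view belongs to the job. Of the things that look like the part that bears level_center, the middle-sized one is meant.

How it is judged:
By the outcome, as a careful person would: the job done as asked, in the order asked, and still so for the second after the job is handed in, with the robot touching nothing.
It also fails if it takes over 112 s, if anything falls off the work surface, if the arm or the gripper's body presses on something with over 40 N, if the wrist force passes 120 N, or if a joint passes its speed limit or range.

## Working session

There is one attempt and no reset: what is moved stays moved. The work goes in short steps, Python scripts to look and compute and a tool call to move; the robot and the scene stay as the last step left them, time stands still between calls to the robot, and variables do not carry over. Pictures are saved under pics/ and viewed, about 12 in all and at most 16, crops included, and the job is handed in when it is done.

Besides the shell and the picture viewer there is one more tool, called after "Call:" as name(argument=value, ...), one argument or row to a line, values as JSON. drive_tool: Moves the arm, as the interface text tells. Its arguments: {"type":"object","properties":{"increments":{"type":"array","items":{"type":"object","properties":{"grip":{"type":"number"},"tx":{"type":"number"},"ty":{"type":"number"},"tz":{"type":"number"},"turn":{"type":"number"}}}},"newtons":{"type":"number"}},"required":["increments"]}

```bash
mkdir -p pics; ls; python3 - <<'E'
from cell import *
import cv2
s=observe();print({k:s[k] for k in('clock','position','ee_rot','width','force')})
for n in('scene','top','wrist'):
    im=get_image(n);cv2.imwrite(f'pics/{n}0.png',im[:,:,::-1]);print(n,camera_info(n))
E
```

```text
pics
{'clock': 0.0, 'position': array([ 0.18972117, -0.59497994,  0.22597927]), 'ee_rot': array([-3.10278044e+00, -4.82777008e-01,  6.03497612e-04]), 'width': 1.00097628007949, 'force': array([-0.57546168,  0.57355763, -0.03130166])}
scene {'fx': 524.8222698686034, 'fy': 524.8222698686034, 'cx': 317.0647963295573, 'cy': 244.7181232538394, 'eye': array([ 1.29093047, -0.08508332,  0.89020193]), 'rotation': array([-1.89646169, -1.63777932,  0.65537746])}
top {'fx': 523.3634959226608, 'fy': 523.3634959226608, 'cx': 318.7803377441954, 'cy': 243.4491695119017, 'eye': array([ 0.35773035, -0.00951963,  1.03597801]), 'rotation': array([-2.16254028,  2.12784972, -0.16484673])}
wrist {'fx': 410.52510564681705, 'fy': 410.52510564681705, 'cx': 314.57209506035514, 'cy': 248.6526032193251, 'hand_eye': array([[ 1.72939612e-04, -9.54056623e-01, -2.99626318e-01,
         8.22331232e-02],
       [ 9.99999886e-01,  2.98089451e-04, -3.71978747e-04,
         1.88379258e-03],
       [ 4.44204232e-04, -2.99626219e-01,  9.54056566e-01,
        -1.58383211e-01],
       [ 0.00000000e+00,  0.00000000e+00,  0.00000000e+00,
         1.00000000e+00]])}
```

View pics/top0.png

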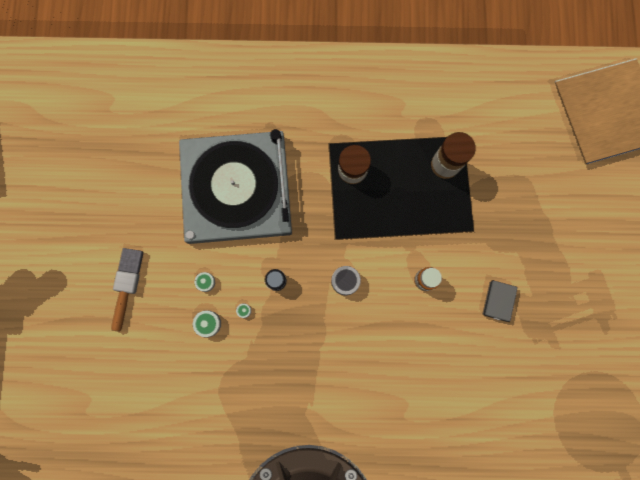

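View pics/scene0.png

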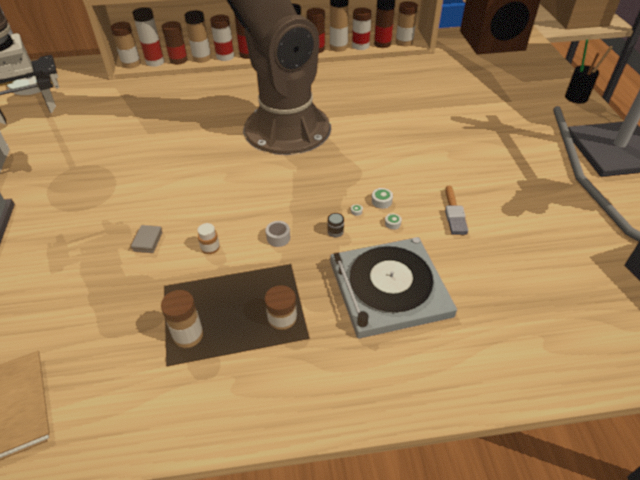

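Candidates, in top-view pixels:
- **Level:** three green-window discs at (204,282), (206,324) and (243,311). The first is the middle-sized one.
- **Weight:** (346,281).
- **Loupe:** (276,280).
- **Jar:** (431,278).
- **Tubs:** the taller one is at (453,155) and the shorter at (354,163).

I'll check these in a close crop.

```bash
python3 - <<'E'
import cv2,numpy as np
im=cv2.imread('pics/top0.png')
a=cv2.resize(im[125:248,172:482],None,fx=2.5,fy=2.5,interpolation=cv2.INTER_CUBIC)
b=cv2.resize(im[255:347,172:482],None,fx=2.5,fy=2.5,interpolation=cv2.INTER_CUBIC)
cv2.imwrite('pics/crop1.png',np.vstack([a,b]))
E
cat > h.py <<'E'
import numpy as np,cv2
from scipy.spatial.transform import Rotation as R
from cell import *
def cam(n,s=None):
    c=camera_info(n);K=np.array([[c['fx'],0,c['cx']],[0,c['fy'],c['cy']],[0,0,1]])
    if n=='wrist':
        T=np.eye(4);T[:3,:3]=R.from_rotvec(s['ee_rot']).as_matrix();T[:3,3]=s['position'];T=T@c['hand_eye'];return K,T[:3,:3],T[:3,3]
    return K,R.from_rotvec(c['rotation']).as_matrix(),np.array(c['eye'])
def ray(C,uv,z):
    K,Rm,e=C;d=Rm@np.linalg.solve(K,[*uv,1]);return (e+d*(z-e[2])/d[2])
def proj(C,P):
    K,Rm,e=C;p=(np.atleast_2d(P)-e)@Rm@K.T;return p[:,:2]/p[:,2:]
def circ(C,x,y,z,r):
    t=np.linspace(0,2*np.pi,73);return proj(C,np.c_[x+r*np.cos(t),y+r*np.sin(t),0*t+z])
E
python3 - <<'E'
from h import *
C=cam('top')
for n,uv,z in[('deck lbl',(234,184),.042),('puck',(346,281),.032),('loupe',(276,280),.044),('jar',(431,278),.062),('lev',(204,282),.018),('tall',(457,149),.11),('short',(355,161),.073),('mat c',(329.5,143),.003),('',(469,137),.003),('',(473,232),.003),('',(335,239),.003),('tallev',(206,324),.018),('small',(243,311),.018),('brush',(127,290),.01),('case',(501,301),.022)]:print(n,ray(C,uv,z).round(4))
E
```

```text
deck lbl [0.6224 0.1554 0.042 ]
puck [ 0.4372 -0.0654  0.032 ]
loupe [0.436 0.068 0.044]
jar [ 0.443  -0.2223  0.062 ]
lev [0.4319 0.2098 0.018 ]
tall [ 0.6776 -0.2636  0.11  ]
short [ 0.6632 -0.0784  0.073 ]
mat c [ 0.7228 -0.0308  0.003 ]
 [ 0.7407 -0.3183  0.003 ]
 [ 0.5419 -0.321   0.003 ]
 [ 0.5231 -0.0443  0.003 ]
tallev [0.3513 0.2021 0.018 ]
small [0.3772 0.132  0.018 ]
brush [0.4144 0.361  0.01  ]
case [ 0.4042 -0.3655  0.022 ]
```

View pics/crop1.png

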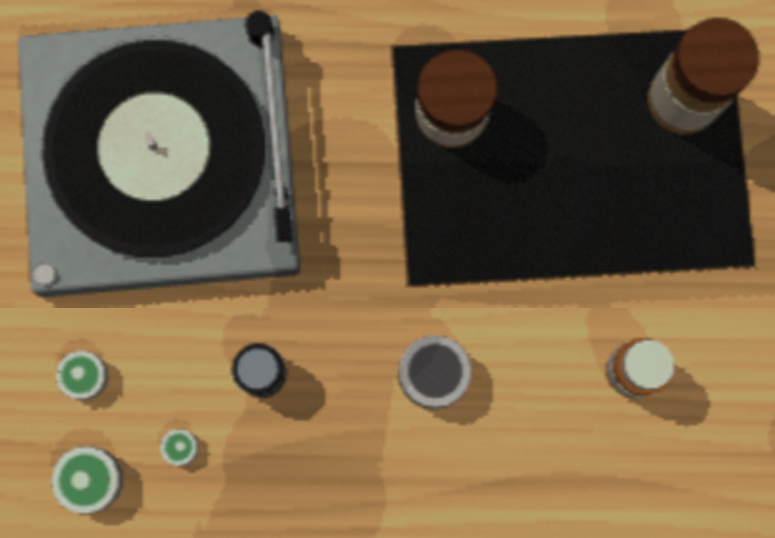

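The crop confirms the choices. The middle-sized level is at crop (81,375), the weight at (435,372), the loupe at (259,370) and the jar lid at (649,363). The tub lids are at (457,90) for the shorter and (718,57) for the taller. I'm moving over the weight with the jaws along x.

Call:
drive_tool(
  increments=[
    {"tx":0.4,"ty":1,"turn":1,"grip":-1},
    {"tx":0.4,"ty":1,"turn":1,"grip":-1},
    {"tx":0.4,"ty":1,"turn":1,"grip":-1},
    {"tx":0.4,"ty":1,"turn":1,"grip":-1},
    {"tx":0.4,"ty":1,"turn":1,"grip":-1},
    {"tx":0.4,"ty":1,"turn":1,"grip":-1},
    {"tx":0.4,"ty":1,"turn":1,"grip":-1},
    {"tx":0.4,"ty":1,"turn":1,"grip":-1},
    {"tx":0.4,"ty":1,"turn":1,"grip":-1},
    {"tx":0.4,"ty":1,"turn":1,"grip":-1},
  ],
  newtons=15,
)

```text
invalid input
```

```bash
python3 - <<'E'
from h import *
import cell
print([n for n in dir(cell) if not n.startswith('_')]);print(getattr(cell,'grip_point_offset',None))
E
```

```text
['PlanningError', 'camera_info', 'get_image', 'grip_point_offset', 'observe', 'sign_off']
0.0188
```

Call:
drive_tool(
  increments=[
    {"grip":-1,"tx":0.4,"ty":1,"tz":0,"turn":1},
    {"grip":-1,"tx":0.4,"ty":1,"tz":0,"turn":1},
    {"grip":-1,"tx":0.4,"ty":1,"tz":0,"turn":1},
    {"grip":-1,"tx":0.4,"ty":1,"tz":0,"turn":1},
    {"grip":-1,"tx":0.4,"ty":1,"tz":0,"turn":1},
    {"grip":-1,"tx":0.4,"ty":1,"tz":0,"turn":1},
    {"grip":-1,"tx":0.4,"ty":1,"tz":0,"turn":1},
    {"grip":-1,"tx":0.4,"ty":1,"tz":0,"turn":1},
    {"grip":-1,"tx":0.4,"ty":1,"tz":0,"turn":1},
    {"grip":-1,"tx":0.4,"ty":1,"tz":0,"turn":1},
  ],
  newtons=15,
)

```text
clock: 1.15
position: [0.3512, -0.1911, 0.2264]
ee_rot: [-2.44, -1.978, -0.0]
force: [0.7, -0.6, 0.2]
width: 0.998
```

Call:
drive_tool(
  increments=[
    {"grip":-1,"tx":0.215,"ty":0.315,"tz":-0.1,"turn":0.2},
    {"grip":-1,"tx":0.215,"ty":0.315,"tz":-0.1,"turn":0.2},
    {"grip":-1,"tx":0.215,"ty":0.315,"tz":-0.1,"turn":0.2},
    {"grip":-1,"tx":0.215,"ty":0.315,"tz":-0.1,"turn":0.2},
    {"grip":-1,"tx":0.215,"ty":0.315,"tz":-0.1,"turn":0.2},
    {"grip":-1,"tx":0.215,"ty":0.315,"tz":-0.1,"turn":0.2},
  ],
)

```text
clock: 1.75
position: [0.4367, -0.0662, 0.1862]
ee_rot: [-2.22, -2.221, 0.002]
force: [0.2, -0.5, 0.1]
width: 0.998
```

```bash
cat >> h.py <<'E'
def look(name,rings,fn,crop=None,f=1):
    s=observe();im=get_image(name)[:,:,::-1].copy();C=cam(name,s);cv2.imwrite('pics/raw_'+fn,im)
    u0,v0,u1,v1=crop or (0,0,640,480)
    im=cv2.resize(im[v0:v1,u0:u1],None,fx=f,fy=f,interpolation=cv2.INTER_CUBIC)
    for r in rings:
        p=(circ(C,*r)-[u0,v0]+.5)*f
        cv2.polylines(im,[np.round(p*8).astype(np.int32)],True,(0,255,255),1,cv2.LINE_AA,3)
    cv2.imwrite('pics/'+fn,im);print(s['clock'],s['position'],s['width'])
E
python3 - <<'E'
from h import *
C=cam('top')
a,b,l=ray(C,(354.6,160.8),.073)[:2],ray(C,(459.2,147.8),.113)[:2],ray(C,(204.2,282),.018)[:2]
pk=ray(C,(345.8,280.6),.032)[:2];jr=ray(C,(431.4,277),.062)[:2];lp=ray(C,(275.4,279.8),.044)[:2];dk=ray(C,(233.4,184),.042)[:2]
print(a,b,np.hypot(*(a-b)),l,pk,jr,lp,dk)
look('top',[(*a,.073,.03),(*b,.113,.03),(*l,.018,.019),(*jr,.062,.0185),(*lp,.044,.02),(*dk,.042,.0875),(*a,.003,.03),(*b,.003,.03)],'t1.png',(172,125,482,347),2.5)
look('wrist',[(*pk,.032,.028),(*pk,0,.028)],'w1.png')
E
```

```text
[ 0.66353923 -0.07766266] [ 0.67890456 -0.266838  ] 0.18979832425183302 [0.43190324 0.20943006] [ 0.43796322 -0.06499834] [ 0.44487401 -0.22303616] [0.43636033 0.06918831] [0.62234546 0.15658679]
1.75 [ 0.43666881 -0.06620473  0.18615379] 0.9979562115579779
1.8 [ 0.43659378 -0.06663024  0.18633251] 1.0051597926142537
```

View pics/t1.png

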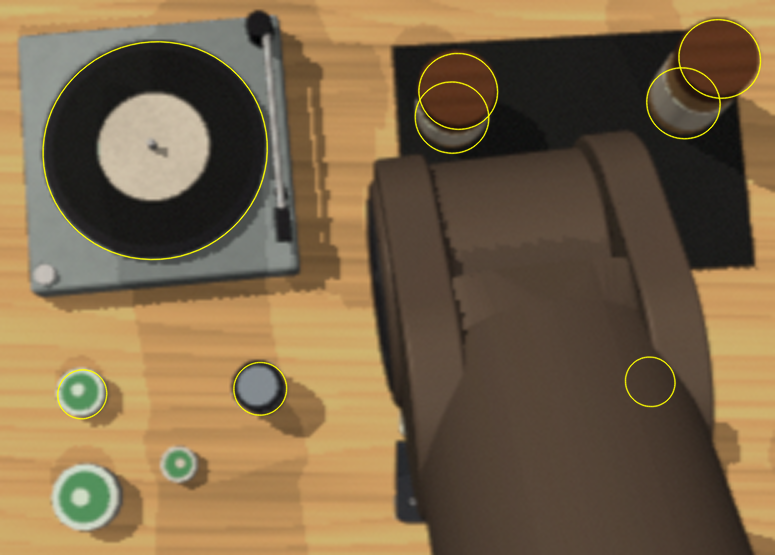

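View pics/w1.png

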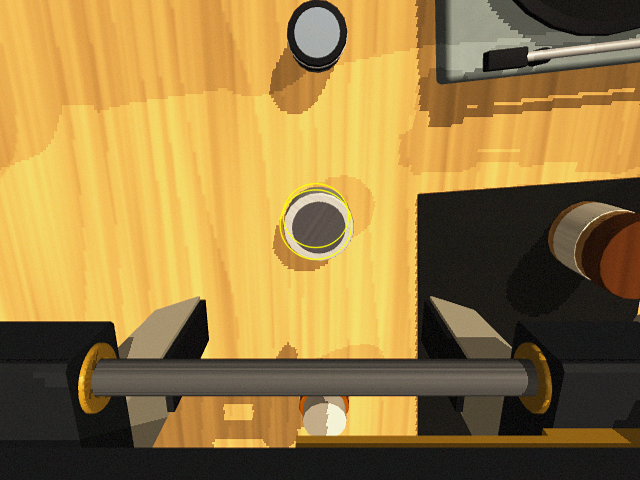

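The rings land on the outlines in both views, with the weight at wrist (318,225), within about 1 mm. I'm descending to grasp it.

Call:
drive_tool(
  increments=[
    {"grip":-1,"tx":0.003,"ty":0.004,"tz":-0.2,"turn":0},
    {"grip":-1,"tx":0.003,"ty":0.004,"tz":-0.35,"turn":0},
    {"grip":-1,"tx":0.003,"ty":0.004,"tz":-0.42,"turn":0},
    {"grip":-1,"tx":0.003,"ty":0.004,"tz":-0.45,"turn":0},
    {"grip":-1,"tx":0.003,"ty":0.004,"tz":-0.45,"turn":0},
    {"grip":-1,"tx":0.003,"ty":0.004,"tz":-0.45,"turn":0},
    {"grip":1,"tx":0.003,"ty":0.004,"tz":-0.45,"turn":0},
    {"grip":1,"tx":0.003,"ty":0.004,"tz":-0.45,"turn":0},
    {"grip":1,"tx":0.003,"ty":0.004,"tz":-0.45,"turn":0},
    {"grip":1,"tx":0.003,"ty":0.004,"tz":-0.45,"turn":0},
    {"grip":1,"tx":0.003,"ty":0.004,"tz":-0.45,"turn":0},
    {"grip":1,"tx":0.003,"ty":0.004,"tz":-0.45,"turn":0},
    {"grip":1,"tx":0.003,"ty":0.004,"tz":-0.45,"turn":0},
    {"grip":1,"tx":0.003,"ty":0.004,"tz":-0.45,"turn":0},
  ],
  newtons=25,
)

```text
clock: 3.25
position: [0.4383, -0.0652, 0.0069]
ee_rot: [2.222, 2.22, -0.0]
force: [-0.1, -0.7, 7.1]
width: 0.609
```

Call:
drive_tool(
  increments=[
    {"grip":1,"tx":0,"ty":0,"tz":0.1,"turn":0},
    {"grip":1,"tx":0,"ty":0,"tz":0.2,"turn":0},
    {"grip":1,"tx":0.05,"ty":0.06,"tz":0.25,"turn":0},
    {"grip":1,"tx":0.12,"ty":0.144,"tz":0.25,"turn":0},
    {"grip":1,"tx":0.19,"ty":0.228,"tz":0.25,"turn":0},
    {"grip":1,"tx":0.26,"ty":0.312,"tz":0.25,"turn":0},
    {"grip":1,"tx":0.33,"ty":0.396,"tz":0.25,"turn":0},
    {"grip":1,"tx":0.4,"ty":0.48,"tz":0.25,"turn":0},
    {"grip":1,"tx":0.44,"ty":0.53,"tz":0.25,"turn":0},
    {"grip":1,"tx":0.46,"ty":0.554,"tz":0.25,"turn":0},
    {"grip":1,"tx":0.46,"ty":0.554,"tz":0.25,"turn":0},
    {"grip":1,"tx":0.46,"ty":0.554,"tz":0.25,"turn":0},
  ],
)

```text
clock: 4.45
position: [0.6214, 0.1549, 0.1062]
ee_rot: [2.223, 2.219, -0.004]
force: [-0.7, -0.1, -3.4]
width: 0.613
```

```bash
python3 - <<'E'
from h import *
z=observe()['position'][2]
print(z)
look('wrist',[(.6223,.1566,.042,.0875),(.6223,.1566,.056,.0035),(.6223,.1566,z+.0248,.028)],'w2.png')
E
```

```text
0.10624584225007785
4.45 [0.62136962 0.15494738 0.10624584] 0.612645302534113
```

View pics/w2.png

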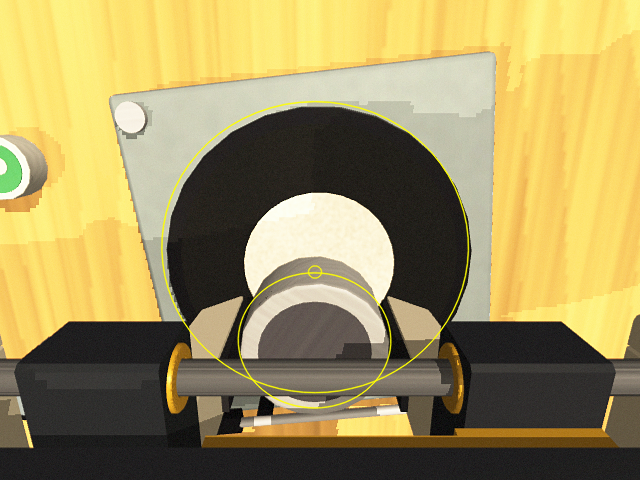

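The held weight is centred on the label at about (315,340), and the disc's outline is about 1 mm from the prediction. I'm lowering it slowly.

Call:
drive_tool(
  increments=[
    {"grip":1,"tx":0.004,"ty":0.002,"tz":0,"turn":0},
    {"grip":1,"tx":0.004,"ty":0.002,"tz":-0.03,"turn":0},
    {"grip":1,"tx":0.004,"ty":0.002,"tz":-0.06,"turn":0},
    {"grip":1,"tx":0.004,"ty":0.002,"tz":-0.09,"turn":0},
    {"grip":1,"tx":0.004,"ty":0.002,"tz":-0.11,"turn":0},
    {"grip":1,"tx":0.004,"ty":0.002,"tz":-0.12,"turn":0},
    {"grip":1,"tx":0.004,"ty":0.002,"tz":-0.13,"turn":0},
    {"grip":1,"tx":0.004,"ty":0.002,"tz":-0.135,"turn":0},
    {"grip":1,"tx":0.004,"ty":0.002,"tz":-0.135,"turn":0},
  ],
)

```text
clock: 5.4
position: [0.623, 0.1553, 0.0524]
ee_rot: [2.224, 2.219, -0.004]
force: [-0.3, -0.7, -1.9]
width: 0.606
```

Call:
drive_tool(
  increments=[
    {"grip":1,"tx":0,"ty":0,"tz":-0.003,"turn":0},
    {"grip":1,"tx":0,"ty":0,"tz":-0.006,"turn":0},
    {"grip":1,"tx":0,"ty":0,"tz":-0.008,"turn":0},
    {"grip":1,"tx":0,"ty":0,"tz":-0.009,"turn":0},
    {"grip":1,"tx":0,"ty":0,"tz":-0.009,"turn":0},
  ],
)

```text
clock: 5.9
position: [0.6231, 0.1553, 0.0491]
ee_rot: [2.223, 2.218, -0.003]
force: [-1.4, -0.1, 1.0]
width: 0.607
```

Contact shows as the force rising from about -3 N to +1 N. I'm releasing gently and then rising.

Call:
drive_tool(
  increments=[
    {"grip":-0.24,"tx":0,"ty":0,"tz":0,"turn":0},
    {"grip":-0.3,"tx":0,"ty":0,"tz":0,"turn":0},
    {"grip":-0.5,"tx":0,"ty":0,"tz":0,"turn":0},
    {"grip":-0.6,"tx":0,"ty":0,"tz":0,"turn":0},
    {"grip":-0.6,"tx":0,"ty":0,"tz":0.05,"turn":0},
    {"grip":-0.6,"tx":0,"ty":0,"tz":0.15,"turn":0},
    {"grip":-0.6,"tx":0,"ty":0,"tz":0.27,"turn":0},
    {"grip":-0.6,"tx":0,"ty":0,"tz":0.37,"turn":0},
    {"grip":-0.6,"tx":0,"ty":0,"tz":0.37,"turn":0},
  ],
)

```text
clock: 6.8
position: [0.6261, 0.1571, 0.2038]
ee_rot: [2.22, 2.215, 0.011]
force: [1.0, -0.1, -0.3]
width: 0.799
```

```bash
python3 - <<'E'
from h import *
look('wrist',[(.623,.1556,.042,.0875),(.6231,.1553,.074,.028),(.6231,.1553,.042,.028)],'w3.png')
E
```

```text
6.8 [0.62607658 0.15711731 0.20375214] 0.7994648668870695
```

View pics/w3.png

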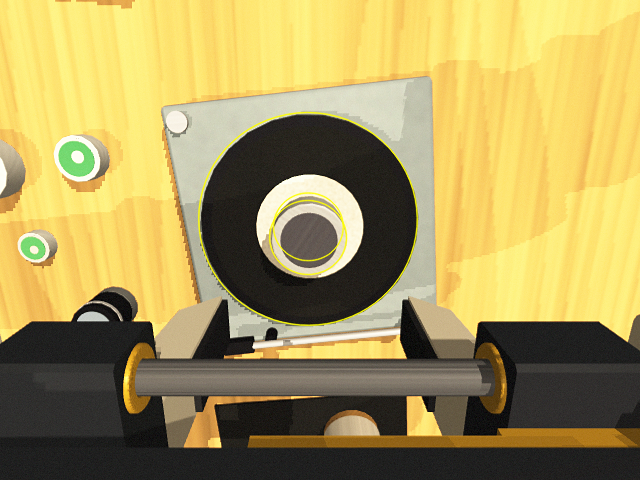

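The weight is seated, with the disc ring and the weight's top at (309,235) matching. Next is the level.

Call:
drive_tool(
  increments=[
    {"grip":-0.6,"tx":-0.485,"ty":0.131,"tz":-0.06,"turn":-1},
    {"grip":-0.6,"tx":-0.485,"ty":0.131,"tz":-0.06,"turn":-1},
    {"grip":-0.6,"tx":-0.485,"ty":0.131,"tz":-0.06,"turn":-1},
    {"grip":-0.6,"tx":-0.485,"ty":0.131,"tz":-0.06,"turn":-1},
    {"grip":-0.6,"tx":-0.485,"ty":0.131,"tz":-0.06,"turn":-1},
    {"grip":-0.6,"tx":-0.485,"ty":0.131,"tz":-0.06,"turn":-1},
    {"grip":-0.6,"tx":-0.485,"ty":0.131,"tz":-0.12,"turn":-1},
    {"grip":-0.6,"tx":-0.485,"ty":0.131,"tz":-0.16,"turn":-1},
    {"grip":-0.6,"tx":-0.485,"ty":0.131,"tz":-0.16,"turn":-1},
  ],
)

```text
clock: 7.75
position: [0.429, 0.2075, 0.1341]
ee_rot: [3.029, 0.809, -0.006]
force: [-0.4, -0.1, 0.3]
width: 0.799
```

```bash
python3 - <<'E'
from h import *
look('wrist',[(.4319,.2094,.018,.019),(.4319,.2094,0,.019)],'w4.png')
E
```

```text
7.75 [0.42896837 0.20750709 0.13407758] 0.7992271529657403
```

View pics/w4.png

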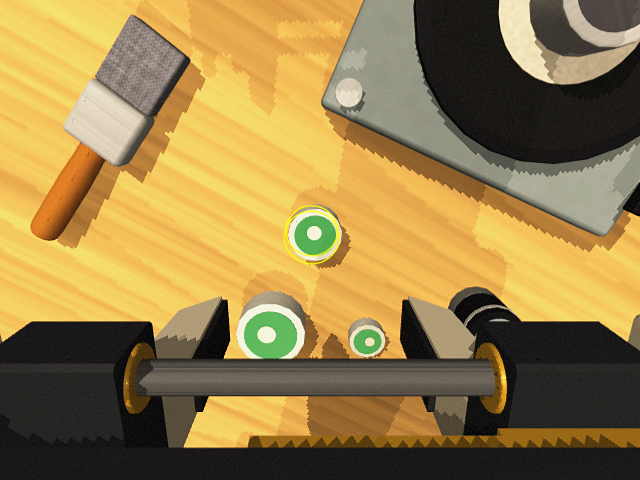

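The ring matches the middle level at (315,235), so I'm grasping it.

Call:
drive_tool(
  increments=[
    {"grip":-0.6,"tx":0.008,"ty":0.003,"tz":-0.1,"turn":0},
    {"grip":-0.6,"tx":0.008,"ty":0.003,"tz":-0.2,"turn":0},
    {"grip":-0.6,"tx":0.008,"ty":0.003,"tz":-0.28,"turn":0},
    {"grip":-0.6,"tx":0.008,"ty":0.003,"tz":-0.315,"turn":0},
    {"grip":-0.6,"tx":0.008,"ty":0.003,"tz":-0.325,"turn":0},
    {"grip":-0.6,"tx":0.008,"ty":0.003,"tz":-0.325,"turn":0},
    {"grip":1,"tx":0.008,"ty":0.003,"tz":-0.325,"turn":0},
    {"grip":1,"tx":0.008,"ty":0.003,"tz":-0.325,"turn":0},
    {"grip":1,"tx":0.008,"ty":0.003,"tz":-0.325,"turn":0},
    {"grip":1,"tx":0.008,"ty":0.003,"tz":-0.325,"turn":0},
    {"grip":1,"tx":0.008,"ty":0.003,"tz":-0.325,"turn":0},
    {"grip":1,"tx":0.008,"ty":0.003,"tz":-0.325,"turn":0},
    {"grip":1,"tx":0.008,"ty":0.003,"tz":-0.325,"turn":0},
    {"grip":1,"tx":0.008,"ty":0.003,"tz":-0.325,"turn":0},
  ],
  newtons=12,
)

```text
clock: 9.2
position: [0.433, 0.2093, 0.0055]
ee_rot: [3.03, 0.809, -0.003]
force: [-1.0, -0.1, 6.4]
width: 0.408
```

Call:
drive_tool(
  increments=[
    {"grip":1,"tx":0,"ty":0,"tz":0.1,"turn":0},
    {"grip":1,"tx":0,"ty":0,"tz":0.2,"turn":0},
    {"grip":1,"tx":0.03,"ty":-0.01,"tz":0.29,"turn":0},
    {"grip":1,"tx":0.12,"ty":-0.035,"tz":0.31,"turn":0},
    {"grip":1,"tx":0.22,"ty":-0.063,"tz":0.31,"turn":0},
    {"grip":1,"tx":0.32,"ty":-0.091,"tz":0.31,"turn":0},
    {"grip":1,"tx":0.42,"ty":-0.12,"tz":0.31,"turn":0},
    {"grip":1,"tx":0.46,"ty":-0.13,"tz":0.31,"turn":0},
    {"grip":1,"tx":0.475,"ty":-0.135,"tz":0.31,"turn":0},
    {"grip":1,"tx":0.475,"ty":-0.135,"tz":0.31,"turn":0},
    {"grip":1,"tx":0.475,"ty":-0.135,"tz":0.31,"turn":0},
    {"grip":1,"tx":0.475,"ty":-0.135,"tz":0.31,"turn":0},
  ],
)

```text
clock: 10.4
position: [0.6217, 0.1562, 0.1297]
ee_rot: [3.029, 0.812, -0.004]
force: [0.0, -0.1, -0.7]
width: 0.407
```

```bash
python3 - <<'E'
from h import *
p=observe()['position']
look('wrist',[(.6231,.1553,.074,.028),(p[0],p[1],p[2]+.0125,.019)],'w5.png',(160,120,480,360),2)
E
```

```text
10.4 [0.62172393 0.15620344 0.12967722] 0.40716628285149337
```

View pics/w5.png

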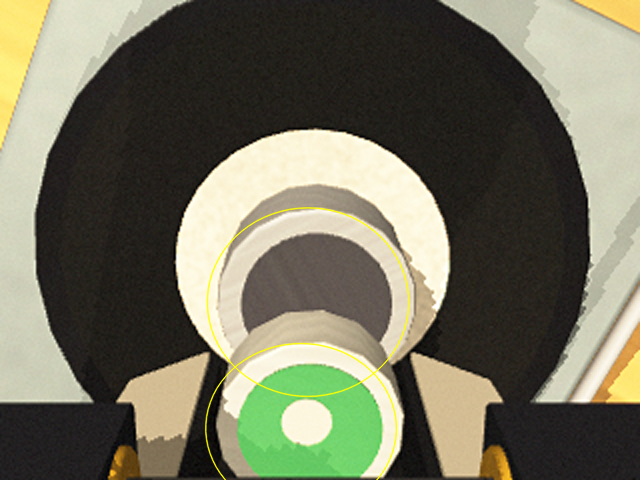

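The weight ring and level ring share the same bias of about 4 px, so the relative alignment holds. I'm lowering the level.

Call:
drive_tool(
  increments=[
    {"grip":1,"tx":0.0035,"ty":-0.002,"tz":-0.03,"turn":0},
    {"grip":1,"tx":0.0035,"ty":-0.002,"tz":-0.06,"turn":0},
    {"grip":1,"tx":0.0035,"ty":-0.002,"tz":-0.09,"turn":0},
    {"grip":1,"tx":0.0035,"ty":-0.002,"tz":-0.105,"turn":0},
    {"grip":1,"tx":0.0035,"ty":-0.002,"tz":-0.115,"turn":0},
    {"grip":1,"tx":0.0035,"ty":-0.002,"tz":-0.12,"turn":0},
    {"grip":1,"tx":0.0035,"ty":-0.002,"tz":-0.12,"turn":0},
    {"grip":1,"tx":0.0035,"ty":-0.002,"tz":-0.12,"turn":0},
  ],
)

```text
clock: 11.25
position: [0.6236, 0.1554, 0.0821]
ee_rot: [3.029, 0.812, -0.002]
force: [-0.6, 0.6, -1.1]
width: 0.41
```

Call:
drive_tool(
  increments=[
    {"grip":1,"tx":-0.001,"ty":0,"tz":-0.003,"turn":0},
    {"grip":1,"tx":-0.001,"ty":0,"tz":-0.005,"turn":0},
    {"grip":1,"tx":-0.001,"ty":0,"tz":-0.007,"turn":0},
    {"grip":1,"tx":-0.001,"ty":0,"tz":-0.007,"turn":0},
    {"grip":1,"tx":-0.001,"ty":0,"tz":-0.007,"turn":0},
  ],
)

```text
clock: 11.75
position: [0.6234, 0.1554, 0.0796]
ee_rot: [3.029, 0.812, -0.002]
force: [-0.7, -0.7, 4.5]
width: 0.41
```

Call:
drive_tool(
  increments=[
    {"grip":0.17,"tx":0,"ty":0,"tz":0,"turn":0},
    {"grip":0.14,"tx":0,"ty":0,"tz":0,"turn":0},
    {"grip":0,"tx":0,"ty":0,"tz":0,"turn":0},
    {"grip":-0.2,"tx":0,"ty":0,"tz":0,"turn":0},
    {"grip":-0.3,"tx":0,"ty":0,"tz":0,"turn":0},
    {"grip":-0.3,"tx":0,"ty":0,"tz":0.05,"turn":0},
    {"grip":-0.3,"tx":0,"ty":0,"tz":0.15,"turn":0},
    {"grip":-0.3,"tx":0,"ty":0,"tz":0.25,"turn":0},
    {"grip":-0.3,"tx":0,"ty":0,"tz":0.25,"turn":0},
  ],
)

```text
clock: 12.65
position: [0.6264, 0.1569, 0.1857]
ee_rot: [3.03, 0.812, 0.013]
force: [1.1, 0.7, -0.5]
width: 0.65
```

```bash
python3 - <<'E'
from h import *
look('wrist',[(.6231,.1553,.074,.028),(.6234,.1554,.092,.019)],'w6.png',(160,100,480,340),2)
E
```

```text
12.65 [0.62640692 0.15686256 0.18570483] 0.6499983777173016
```

View pics/w6.png

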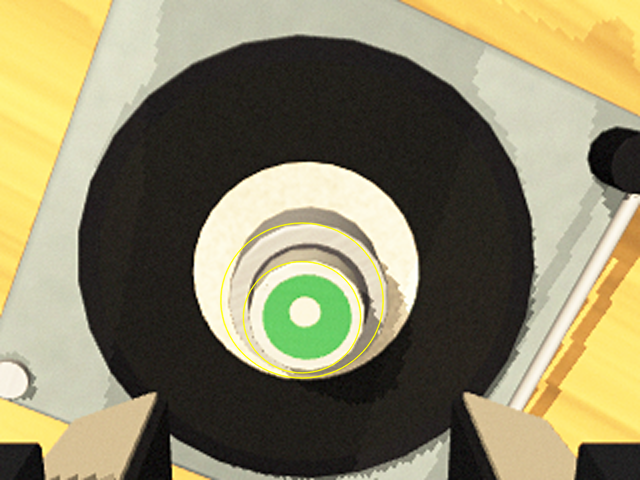

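The level sits centrally on the weight, about 1 mm off at most. Next is the jar.

Call:
drive_tool(
  increments=[
    {"grip":-0.6,"tx":-0.454,"ty":-0.95,"tz":0,"turn":1},
    {"grip":-0.6,"tx":-0.454,"ty":-0.95,"tz":0,"turn":1},
    {"grip":-0.6,"tx":-0.454,"ty":-0.95,"tz":0,"turn":1},
    {"grip":-0.6,"tx":-0.454,"ty":-0.95,"tz":0,"turn":1},
    {"grip":-0.6,"tx":-0.454,"ty":-0.95,"tz":0,"turn":1},
    {"grip":-0.6,"tx":-0.454,"ty":-0.95,"tz":0,"turn":1},
    {"grip":-0.6,"tx":-0.454,"ty":-0.95,"tz":0,"turn":1},
    {"grip":-0.6,"tx":-0.454,"ty":-0.95,"tz":0,"turn":1},
    {"grip":-0.6,"tx":-0.454,"ty":-0.95,"tz":0,"turn":1},
    {"grip":-0.6,"tx":-0.454,"ty":-0.95,"tz":0,"turn":1},
    {"grip":-0.6,"tx":-0.454,"ty":-0.95,"tz":0,"turn":1},
    {"grip":-0.6,"tx":-0.454,"ty":-0.95,"tz":0,"turn":1},
  ],
)

```text
clock: 13.9
position: [0.4439, -0.2224, 0.1825]
ee_rot: [2.219, 2.222, 0.011]
force: [0.1, 0.3, 0.2]
width: 0.8
```

```bash
python3 - <<'E'
from h import *
print(observe()['joints'].round(2) if hasattr(observe()['joints'],'round') else '')
j=(.4449,-.2230)
look('wrist',[(*j,.062,.0185),(*j,.044,.022),(*j,0,.022)],'w7.png')
E
```

```text
[ 0.77  0.32 -0.52  1.91  0.19  0.95  0.17]
13.9 [ 0.44392586 -0.22235968  0.18248883] 0.7995653085763561
```

View pics/w7.png

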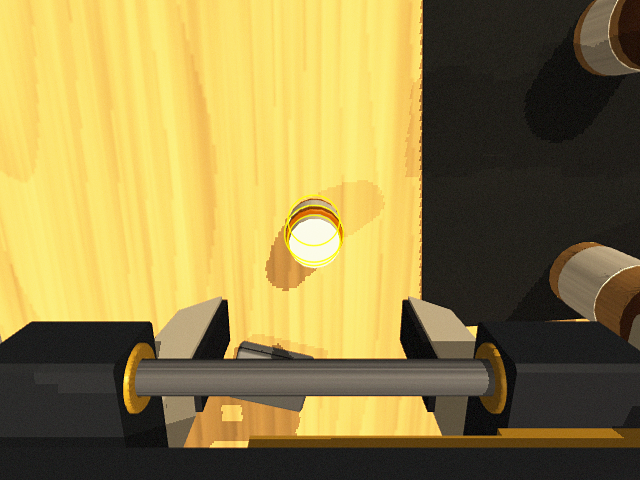

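The rings match the jar at (315,238).

Call:
drive_tool(
  increments=[
    {"grip":-0.6,"tx":0.0025,"ty":-0.0015,"tz":-0.1,"turn":0},
    {"grip":-0.6,"tx":0.0025,"ty":-0.0015,"tz":-0.2,"turn":0},
    {"grip":-0.6,"tx":0.0025,"ty":-0.0015,"tz":-0.3,"turn":0},
    {"grip":-0.6,"tx":0.0025,"ty":-0.0015,"tz":-0.38,"turn":0},
    {"grip":-0.6,"tx":0.0025,"ty":-0.0015,"tz":-0.42,"turn":0},
    {"grip":-0.6,"tx":0.0025,"ty":-0.0015,"tz":-0.426,"turn":0},
    {"grip":-0.6,"tx":0.0025,"ty":-0.0015,"tz":-0.426,"turn":0},
    {"grip":1,"tx":0.0025,"ty":-0.0015,"tz":-0.426,"turn":0},
    {"grip":1,"tx":0.0025,"ty":-0.0015,"tz":-0.426,"turn":0},
    {"grip":1,"tx":0.0025,"ty":-0.0015,"tz":-0.426,"turn":0},
    {"grip":1,"tx":0.0025,"ty":-0.0015,"tz":-0.426,"turn":0},
    {"grip":1,"tx":0.0025,"ty":-0.0015,"tz":-0.426,"turn":0},
    {"grip":1,"tx":0.0025,"ty":-0.0015,"tz":-0.426,"turn":0},
    {"grip":1,"tx":0.0025,"ty":-0.0015,"tz":-0.426,"turn":0},
    {"grip":1,"tx":0.0025,"ty":-0.0015,"tz":-0.426,"turn":0},
  ],
  newtons=15,
)

```text
clock: 15.45
position: [0.4452, -0.223, 0.0127]
ee_rot: [2.218, 2.222, 0.011]
force: [-1.3, -0.5, 6.2]
width: 0.476
```

Call:
drive_tool(
  increments=[
    {"grip":1,"tx":0,"ty":0,"tz":0.1,"turn":0},
    {"grip":1,"tx":0,"ty":0,"tz":0.2,"turn":0},
    {"grip":1,"tx":0,"ty":0,"tz":0.3,"turn":0},
    {"grip":1,"tx":0.06,"ty":0.013,"tz":0.36,"turn":0},
    {"grip":1,"tx":0.16,"ty":0.035,"tz":0.37,"turn":0},
    {"grip":1,"tx":0.26,"ty":0.058,"tz":0.37,"turn":0},
    {"grip":1,"tx":0.36,"ty":0.08,"tz":0.37,"turn":0},
    {"grip":1,"tx":0.46,"ty":0.103,"tz":0.37,"turn":0},
    {"grip":1,"tx":0.54,"ty":0.12,"tz":0.37,"turn":0},
    {"grip":1,"tx":0.565,"ty":0.126,"tz":0.37,"turn":0},
    {"grip":1,"tx":0.565,"ty":0.126,"tz":0.37,"turn":0},
    {"grip":1,"tx":0.565,"ty":0.126,"tz":0.37,"turn":0},
  ],
)

```text
clock: 16.65
position: [0.67, -0.1732, 0.1602]
ee_rot: [2.219, 2.222, 0.009]
force: [-0.9, -0.2, -1.2]
width: 0.475
```

```bash
python3 - <<'E'
from h import *
p=observe()['position']
look('wrist',[(.6635,-.0777,.073,.03),(.6789,-.2668,.113,.03),(.6635,-.0777,.003,.03),(p[0],p[1],p[2]+.0493,.0185)],'w8.png')
E
```

```text
16.65 [ 0.66998966 -0.17319155  0.16016795] 0.4752663988155026
```

View pics/w8.png

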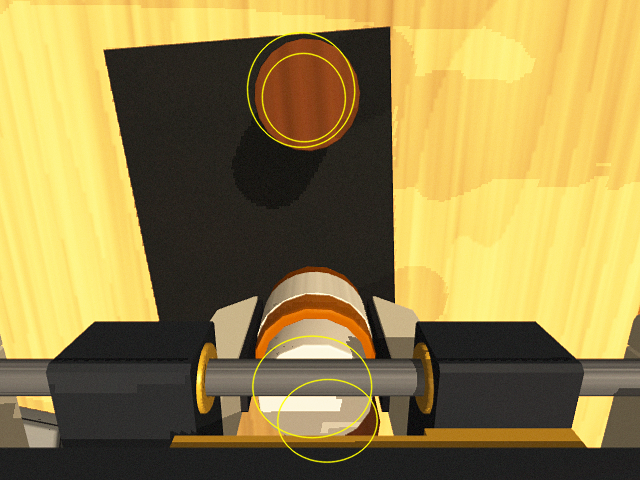

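The short tub's lid shows at (307,94) against the ring at (301,90). Allowing for the common bias of about 4 px, it is within about 2 mm. I'm lowering the jar and will check it from the top afterwards.

Call:
drive_tool(
  increments=[
    {"grip":1,"tx":0.0035,"ty":0,"tz":-0.08,"turn":0.06},
    {"grip":1,"tx":0.0035,"ty":0,"tz":-0.16,"turn":0.06},
    {"grip":1,"tx":0.0035,"ty":0,"tz":-0.24,"turn":0.06},
    {"grip":1,"tx":0.0035,"ty":0,"tz":-0.3,"turn":0.06},
    {"grip":1,"tx":0.0035,"ty":0,"tz":-0.33,"turn":0.06},
    {"grip":1,"tx":0.0035,"ty":0,"tz":-0.345,"turn":0.06},
    {"grip":1,"tx":0.0035,"ty":0,"tz":-0.352,"turn":0.06},
    {"grip":1,"tx":0.0035,"ty":0,"tz":-0.357,"turn":0.06},
    {"grip":1,"tx":0.0035,"ty":0,"tz":-0.36,"turn":0.06},
    {"grip":1,"tx":0.0035,"ty":0,"tz":-0.36,"turn":0.06},
  ],
)

```text
clock: 17.7
position: [0.6716, -0.1736, 0.0171]
ee_rot: [2.148, 2.29, 0.01]
force: [-0.1, 0.2, -2.1]
width: 0.476
```

Call:
drive_tool(
  increments=[
    {"grip":1,"tx":0,"ty":0,"tz":-0.003,"turn":0},
    {"grip":1,"tx":0,"ty":0,"tz":-0.005,"turn":0},
    {"grip":1,"tx":0,"ty":0,"tz":-0.005,"turn":0},
    {"grip":1,"tx":0,"ty":0,"tz":-0.005,"turn":0},
  ],
)

```text
clock: 18.1
position: [0.672, -0.1736, 0.0158]
ee_rot: [2.147, 2.289, 0.01]
force: [-0.1, -0.9, 5.5]
width: 0.472
```

Call:
drive_tool(
  increments=[
    {"grip":0.04,"tx":0,"ty":0,"tz":0,"turn":0},
    {"grip":0,"tx":0,"ty":0,"tz":0,"turn":0},
    {"grip":-0.2,"tx":0,"ty":0,"tz":0,"turn":0},
    {"grip":-0.4,"tx":0,"ty":0,"tz":0,"turn":0},
    {"grip":-0.5,"tx":0,"ty":0,"tz":0,"turn":0},
    {"grip":-0.5,"tx":0,"ty":0,"tz":0.1,"turn":0},
    {"grip":-0.5,"tx":0,"ty":0,"tz":0.2,"turn":0},
    {"grip":-0.5,"tx":0,"ty":0,"tz":0.3,"turn":0},
    {"grip":-0.5,"tx":0,"ty":0,"tz":0.4,"turn":0},
    {"grip":-0.5,"tx":0,"ty":0,"tz":0.45,"turn":0},
    {"grip":-0.5,"tx":-0.1,"ty":0.1,"tz":0.45,"turn":-0.1},
    {"grip":-0.5,"tx":-0.2,"ty":0.2,"tz":0.45,"turn":-0.25},
    {"grip":-0.5,"tx":-0.3,"ty":0.3,"tz":0.45,"turn":-0.4},
    {"grip":-0.5,"tx":-0.4,"ty":0.4,"tz":0.45,"turn":-0.55},
    {"grip":-0.5,"tx":-0.5,"ty":0.5,"tz":0.45,"turn":-0.7},
    {"grip":-0.5,"tx":-0.588,"ty":0.607,"tz":0.42,"turn":-0.85},
    {"grip":-0.5,"tx":-0.588,"ty":0.607,"tz":0.4,"turn":-1},
    {"grip":-0.5,"tx":-0.588,"ty":0.607,"tz":0.38,"turn":-1},
    {"grip":-0.5,"tx":-0.588,"ty":0.607,"tz":0.38,"turn":-1},
  ],
)

```text
clock: 20.0
position: [0.4356, 0.0698, 0.1674]
ee_rot: [3.0, 0.911, 0.005]
force: [-0.1, -1.2, -0.2]
width: 0.749
```

```bash
python3 - <<'E'
from h import *
a,b=(.6635,-.0777),(.6789,-.2668);j=(.6718,-.1736)
look('top',[(*a,.073,.03),(*b,.113,.03),(*j,.065,.0185),(*j,.003,.022)],'t2.png',(310,125,480,245),4)
look('wrist',[(.4364,.0692,.044,.02),(.4364,.0692,0,.02)],'w9.png')
E
python3 -c "
import cv2,numpy as np
a=cv2.imread('pics/t2.png');b=cv2.imread('pics/w9.png')[130:330,180:460]
a=cv2.copyMakeBorder(a,0,0,0,0,0);o=np.zeros((480+120,680,3),np.uint8);print(a.shape);cv2.imwrite('pics/w9c.png',b)"
```

```text
20.0 [0.43560556 0.0698424  0.16735793] 0.7485090167685134
20.05 [0.43666353 0.06922354 0.16786604] 0.7497802460584341
(480, 680, 3)
```

View pics/t2.png

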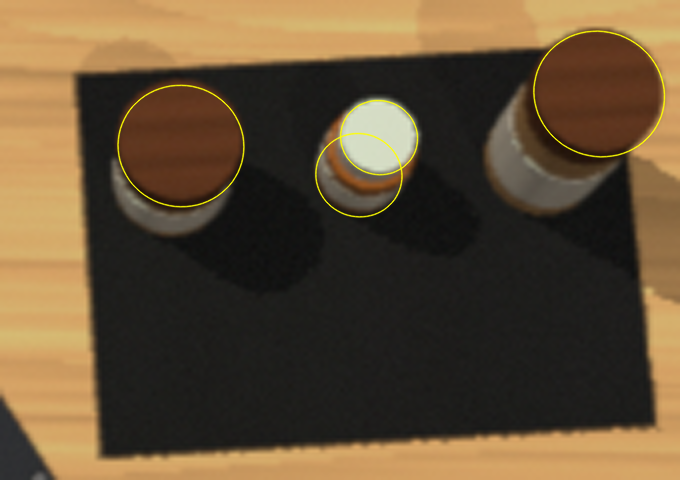

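View pics/w9c.png

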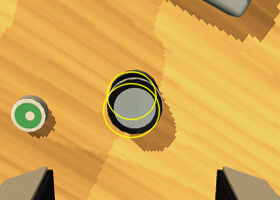

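In the top view the jar's lid, about (379,137), lies on its ring. That puts the jar about 1 mm from the midpoint of the two lids, (181,144) and (599,93). The loupe's rings match too, so I'm grasping it.

Call:
drive_tool(
  increments=[
    {"grip":-0.5,"tx":0,"ty":0,"tz":-0.08,"turn":-0.12},
    {"grip":-0.5,"tx":0,"ty":0,"tz":-0.16,"turn":-0.25},
    {"grip":-0.5,"tx":0,"ty":0,"tz":-0.22,"turn":-0.38},
    {"grip":-0.5,"tx":0,"ty":0,"tz":-0.27,"turn":-0.49},
    {"grip":-0.5,"tx":0,"ty":0,"tz":-0.34,"turn":-0.49},
    {"grip":-0.5,"tx":0,"ty":0,"tz":-0.38,"turn":-0.49},
    {"grip":-0.5,"tx":0,"ty":0,"tz":-0.4,"turn":-0.49},
    {"grip":-0.5,"tx":0,"ty":0,"tz":-0.4,"turn":-0.49},
    {"grip":-0.5,"tx":0,"ty":0,"tz":-0.4,"turn":-0.49},
    {"grip":1,"tx":0,"ty":0,"tz":-0.4,"turn":-0.49},
    {"grip":1,"tx":0,"ty":0,"tz":-0.4,"turn":-0.49},
    {"grip":1,"tx":0,"ty":0,"tz":-0.4,"turn":-0.49},
    {"grip":1,"tx":0,"ty":0,"tz":-0.4,"turn":-0.49},
    {"grip":1,"tx":0,"ty":0,"tz":-0.4,"turn":-0.49},
    {"grip":1,"tx":0,"ty":0,"tz":-0.4,"turn":-0.49},
    {"grip":1,"tx":0,"ty":0,"tz":-0.4,"turn":-0.49},
    {"grip":1,"tx":0,"ty":0,"tz":-0.4,"turn":-0.49},
  ],
  newtons=12,
)

```text
clock: 21.8
position: [0.4375, 0.0689, 0.0084]
ee_rot: [3.132, 0.119, 0.005]
force: [-1.3, -0.0, 5.2]
width: 0.435
```

Call:
drive_tool(
  increments=[
    {"grip":1,"tx":0,"ty":0,"tz":0.1,"turn":0},
    {"grip":1,"tx":0,"ty":0,"tz":0.2,"turn":0},
    {"grip":1,"tx":0.03,"ty":-0.07,"tz":0.25,"turn":0},
    {"grip":1,"tx":0.08,"ty":-0.18,"tz":0.25,"turn":0},
    {"grip":1,"tx":0.125,"ty":-0.28,"tz":0.25,"turn":0},
    {"grip":1,"tx":0.17,"ty":-0.38,"tz":0.25,"turn":0},
    {"grip":1,"tx":0.215,"ty":-0.48,"tz":0.25,"turn":0},
    {"grip":1,"tx":0.26,"ty":-0.58,"tz":0.25,"turn":0},
    {"grip":1,"tx":0.3,"ty":-0.68,"tz":0.25,"turn":0},
    {"grip":1,"tx":0.345,"ty":-0.78,"tz":0.25,"turn":0},
    {"grip":1,"tx":0.38,"ty":-0.856,"tz":0.25,"turn":0},
    {"grip":1,"tx":0.38,"ty":-0.856,"tz":0.25,"turn":0},
    {"grip":1,"tx":0.38,"ty":-0.856,"tz":0.25,"turn":0},
    {"grip":1,"tx":0.38,"ty":-0.856,"tz":0.25,"turn":0},
  ],
)

```text
clock: 23.2
position: [0.5891, -0.2719, 0.108]
ee_rot: [3.133, 0.121, 0.004]
force: [0.2, -0.1, -0.4]
width: 0.431
```

```bash
python3 - <<'E'
from h import *
p=observe()['position']
look('wrist',[(.6789,-.2668,.113,.03),(.6789,-.2668,.003,.03),(p[0],p[1],p[2]+.0356,.02)],'w10.png')
E
```

```text
23.2 [ 0.58911161 -0.27191998  0.10801847] 0.4311262223947888
```

View pics/w10.png

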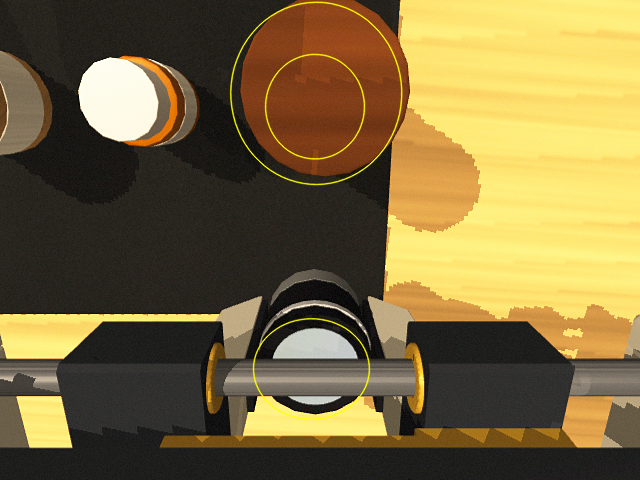

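The tall lid is at (325,86) against the ring at (316,92). Less the common bias, the tub is about 1.5 mm further to -y than I had it, so I'll adjust and lower.

Call:
drive_tool(
  increments=[
    {"grip":1,"tx":0,"ty":-0.007,"tz":-0.07,"turn":0},
    {"grip":1,"tx":0,"ty":-0.007,"tz":-0.14,"turn":0},
    {"grip":1,"tx":0,"ty":-0.007,"tz":-0.19,"turn":0},
    {"grip":1,"tx":0,"ty":-0.007,"tz":-0.215,"turn":0},
    {"grip":1,"tx":0,"ty":-0.007,"tz":-0.228,"turn":0},
    {"grip":1,"tx":0,"ty":-0.007,"tz":-0.234,"turn":0},
    {"grip":1,"tx":0,"ty":-0.007,"tz":-0.238,"turn":0},
    {"grip":1,"tx":0,"ty":-0.007,"tz":-0.24,"turn":0},
    {"grip":1,"tx":0,"ty":-0.007,"tz":-0.242,"turn":0},
    {"grip":1,"tx":0,"ty":-0.007,"tz":-0.242,"turn":0},
  ],
)

```text
clock: 24.25
position: [0.5894, -0.2747, 0.0118]
ee_rot: [3.133, 0.122, 0.005]
force: [-0.1, -0.4, -0.4]
width: 0.435
```

Call:
drive_tool(
  increments=[
    {"grip":1,"tx":0,"ty":0,"tz":-0.002,"turn":0},
    {"grip":1,"tx":0,"ty":0,"tz":-0.003,"turn":0},
    {"grip":1,"tx":0,"ty":0,"tz":-0.003,"turn":0},
  ],
)

```text
clock: 24.55
position: [0.5895, -0.2748, 0.0115]
ee_rot: [3.133, 0.122, 0.006]
force: [-2.5, 0.3, 6.8]
width: 0.433
```

Call:
drive_tool(
  increments=[
    {"grip":0.11,"tx":0,"ty":0,"tz":0,"turn":0},
    {"grip":0.07,"tx":0,"ty":0,"tz":0,"turn":0},
    {"grip":-0.1,"tx":0,"ty":0,"tz":0,"turn":0},
    {"grip":-0.3,"tx":0,"ty":0,"tz":0,"turn":0},
    {"grip":-0.3,"tx":0,"ty":0,"tz":0,"turn":0},
    {"grip":-0.3,"tx":0,"ty":0,"tz":0.08,"turn":0},
    {"grip":-0.3,"tx":0,"ty":0,"tz":0.18,"turn":0},
    {"grip":-0.3,"tx":0,"ty":0,"tz":0.3,"turn":0},
    {"grip":-0.3,"tx":0,"ty":0,"tz":0.4,"turn":0},
    {"grip":-0.3,"tx":-0.4,"ty":0.85,"tz":0.5,"turn":0},
    {"grip":-0.3,"tx":-0.4,"ty":0.85,"tz":0.5,"turn":0},
    {"grip":-0.3,"tx":-0.4,"ty":0.85,"tz":0.5,"turn":0},
    {"grip":-0.3,"tx":-0.4,"ty":0.85,"tz":0.5,"turn":0},
    {"grip":-0.3,"tx":-0.4,"ty":0.85,"tz":0.5,"turn":0},
    {"grip":-0.3,"tx":-0.4,"ty":0.85,"tz":0.5,"turn":0},
    {"grip":-0.3,"tx":-0.4,"ty":0.85,"tz":0.5,"turn":0},
    {"grip":-0.3,"tx":-0.4,"ty":0.85,"tz":0.5,"turn":0},
    {"grip":-0.3,"tx":-0.4,"ty":0.85,"tz":0.5,"turn":0},
    {"grip":-0.3,"tx":-0.4,"ty":0.85,"tz":0.5,"turn":0},
  ],
)

```text
clock: 26.45
position: [0.4296, 0.0653, 0.2117]
ee_rot: [3.132, 0.124, 0.007]
force: [-0.3, -0.6, -0.4]
width: 0.648
```

```bash
python3 - <<'E'
from h import *
a,b=(.6640,-.0780),(.6789,-.2672);j=(.6718,-.1736);l=(.5893,-.2748)
d=np.subtract(a,b);d/=np.hypot(*d);n=np.array([d[1],-d[0]])
v=np.subtract(b,l);print('loupe along row',v@d,'front',v@n,'gap',v@n-.05); m=np.subtract(j,np.add(a,b)/2);print('jar',m@d,m@n)
look('top',[(*a,.073,.03),(*b,.113,.03),(*j,.065,.0185),(*l,.047,.02)],'t3.png',(170,115,490,345),2.5)
E
```

```text
loupe along row 0.0005420848126201881 front 0.08992010978672071 gap 0.03992010978672071
jar -0.001024391707285626 0.0002704101145379269
26.45 [0.42958154 0.06532718 0.21168285] 0.6479201509674433
```

View pics/t3.png

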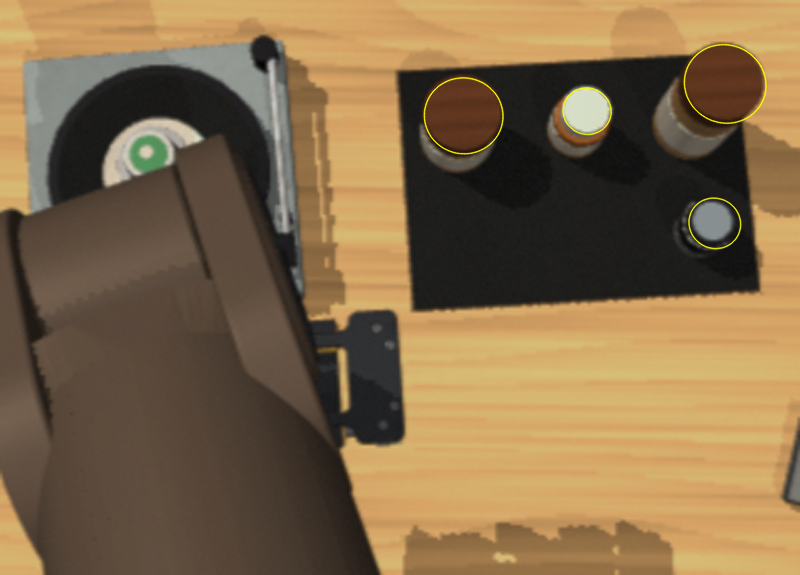

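The rings lie on both tubs, the jar at (586,110) and the loupe at (715,222). The level is on the weight at (150,153), and the gripper is clear of everything. I'm handing the job in.

```bash
python3 -c "
from cell import *
print(sign_off())"
```

```text
the job is handed in; nothing more can be done
None
```

I handed the job in at about 26.5 s of the 112 s allowed; no verdict was reported.

- **Weight and level:** The weight went gently over the spindle, with only a few newtons at contact. The middle-sized level is on top of it, within about 1 mm of centre.
- **Jar:** It stands between the tubs, about 1 mm from the midpoint and in line with the row.
- **Loupe:** It stands straight in front of the taller tub, with a worked-out gap of 39.9 mm and about 0.5 mm off square.

**Last checks:** In the final top picture the expected outlines of both tubs and the jar sat on the real ones. The loupe's glass looked about 1–1.5 mm off its outline. That picture caught only the level's top on the deck, because the arm hid the rest. I checked its centring earlier in a wrist close-up.

**Disagreements:** The wrist camera read about 4 px, or 1–2 mm, to one side of the top camera. I cancelled that by comparing positions within a single picture. The two cameras also put the taller tub about 1.5 mm apart, so I placed the loupe between the two readings.

**Not checked:** The arm did not go near the brush or the small case, but I didn't check their positions at the end. One move call was refused at the start and had no effect.

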